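# Mix the orange-capped sample and hold it slanted for inspection

### The job

Draw the orange-capped tube upright out of the rack and press its foot straight down into the rubber cup of the touch mixer until the cup is fully depressed, keeping it there for a moment. Then take the tube off the mixer, tip it to a slant of about 45 degrees with the cap end higher, and finish while holding it still in the gripper like that, its middle at least 20 cm above the worktop. Leave the blue-capped tubes standing in the rack, and do not shove the other things on the bench, nor drop the tube.

Things in the scene. Friction and masses are not known exactly. Their poses are not given: they have to be found in the camera images.
- tube_4_mid (a point): centre (half-way up) of the orange-capped sample tube: a loose rigid round tube 108 mm long, its own z axis runs along it from foot to cap. White body 16.6 mm in diameter, a screw cap 20.4 mm in diameter on the top 12 mm (centre of the cap 48 mm from this point, foot 54 mm from it); 18 to 33 g. It stands upright in one of three holes of the rack (which one varies), its foot 5 mm and its top 113 mm over the worktop, so that the cap and 29 mm of the body show above the rack
- tube_0_mid (a point): centre of a blue-capped tube of the same size, standing in another hole; to be left there
- tube_3_mid (a point): centre of the second blue-capped tube of the same size, standing in another hole; to be left there
- tube_rack: cream tube rack, fixed to the worktop, 58 (its x) x 162 (its y) x 72 mm high; origin at the centre of its underside. Two rows of six holes about 20 mm wide, rows at x = -13 and +13 mm, columns 25.7 mm apart along y; floor 5 mm thick. The three tubes stand in different columns at least 51 mm apart along its y, in zigzag rows; the holes beside each are empty. A tube has to be raised by 70 mm to be clear of it
- mixer: small white and grey touch mixer, fixed to the worktop, 104 x 86 mm and 58 mm high without its cup, red switch and black knob at the front (its -x); origin at the centre of its underside; the pale grey rubber cup, on a black collar, sits at the centre of its top, upright
- cup_floor (a point): centre of the inner floor of the mixer's round rubber cup, 72 mm above the worktop when up; the cup flares from 25 mm inside diameter at the floor to 34 mm at the rim, which is 9 mm above this point (rim 42 mm outside); this point goes down with the cup
- pad (a joint): how far the rubber cup is pressed down, m: 0 up (at rest), 0.008 fully depressed against a firm stop; sprung, it begins to give at about 3 N and is fully down at about 8.5 N; returns by itself
- drum_jar: white lidded jar, 111 mm in diameter, 118 mm high, behind the mixer; a bystander; origin at the centre of its underside
- timer: small white bench timer 60 x 68 x 17 mm lying at the left; a bystander; origin at the centre of its underside
- marker_a: white marker pen, 135 mm long and 16 mm thick, lying at the front edge; a bystander; origin at the middle of its underside
- vial_orange: small vial with an orange cap, 26 mm in diameter and 62 mm high, standing behind beside the microscope; a bystander, not the tube; origin at the centre of its underside
There are look-alikes about, which are no part of the job. Of the things like the part that bears tube_4_mid, leave any that is green or pink; of the rest the larger one is meant.

How it is judged:
On the way, in this order (a step that is already met when the one before it is completed fails the run):
1. the orange-capped tube is drawn clear of the rack, upright, in the fingers (height (world z) of tube_4_mid above 0.127 m and angle between tube_4_mid's own z axis and vertical below 0.35 rad and contact force between the fingers and tube_4 above 1 N), for 0.1 s.
2. its foot, in the cup, presses the cup fully down (value of joint pad above 0.007 m and contact force between tube_4 and mixer above 3 N and angle between tube_4_mid's own z axis and vertical below 0.3 rad and horizontal distance between tube_4_mid and cup_floor below 0.018 m and contact force between the fingers and tube_4 above 1 N), for 0.2 s.
At the end, for the whole second after the job is handed in: the orange-capped tube is held in the fingers, still, its middle at least 19 cm above the worktop, slanted 30 to 60 degrees from upright with the cap end up, touching neither rack nor mixer; the cup is up again; the blue-capped tubes stand in their holes within 15 mm of where they were (height (world z) of tube_4_mid above 0.19 m and angle between tube_4_mid's own z axis and vertical between 0.52 and 1.05 rad and contact force between the fingers and tube_4 above 1 N and linear speed of tube_4 below 0.03 m/s and contact force between tube_4 and mixer below 0.05 N and contact force between tube_4 and tube_rack below 0.05 N and value of joint pad below 0.002 m and angle between each of tube_0_mid, tube_3_mid's own z axis and vertical below 0.3 rad and distance of each of tube_0_mid, tube_3_mid from where it was at the start of the episode below 0.015 m); the arm keeps its last pose, push and grip.
It fails at once if the orange-capped tube is dropped: lying low and tipped over (height (world z) of tube_4_mid below 0.1 m and angle between tube_4_mid's own z axis and vertical above 0.9 rad).
It fails at once if a blue-capped tube is pulled out or knocked over (distance of any of tube_0_mid, tube_3_mid from where it was at the start of the episode above 0.03 m).
It fails at once if the jar, vial, timer or marker is shoved (distance of any of drum_jar, vial_orange, timer, marker_a from where it was at the start of the episode above 0.03 m).
It also fails if it takes over 40 s, if anything falls off the work surface, if the arm or the gripper's body presses on something with over 40 N, if the wrist force passes 120 N, or if a joint passes its speed limit or range.

### The arm

A 6-joint arm with a two-finger parallel gripper is mounted at the origin on a cart in front of the work surface, level with it; the furniture and walls round the work are solid. World frame = base frame: x ahead of the robot, y to its left, z up, the work surface at z = 0. Lengths are in m, angles in rad, forces in N, time in s.
With the tool pointing down it reaches from about 0.35 to 1 m from the base axis. Payload 7.1 kg.
Tool frame: the origin (TCP) lies at the centre of the arm's flange, where the gripper is bolted on; the fingertips stand 173 mm ahead of it and the grasp point (between the pads) lies 155 mm ahead of it; z points along the fingers, y is the direction in which the jaws open and shut (so a half turn about z gives the same grasp; the last joint's range is limited). The gripper opens to 85 mm and grips with 20 to 120 N. Pads are 22 mm wide; open, the fingers measure 114 mm over their backs; the gripper's body (76 mm by 85 mm) begins 54 mm behind the grasp point. The pads swing forward as they close: fully open they stand 13 mm farther back than shut.
Start: joints at [-1.128, 0.423, 1.63, -0, 1.089, -0.019], TCP at [0.278, -0.56, 0.405] pointing down, gripper open.
Joint ranges: [-3, 3], [-0.9, 2.11], [0.09, 2.58], [-1.31, 4.45], [0.11, 2.69], [-2.54, 2.54]. Speed limits (rad/s): [2.39, 2.39, 3.01, 3.14, 3.14, 3.14].

### API

Orientations are given as a unit quaternion [x, y, z, w].
In Python, from cell import observe, capture, calibration, hand_in gives the robot as it stands.
- The arm moves only by the tool arm_command, never from a script. Its argument "plan" is one flat list of numbers, 7 for each row, row after row: the opening, from 0 (shut) to 1 (fully open), then the shift along the tool's x, y, z scaled (see below), then the turn, a rotation vector about the tool's x, y, z scaled (see below). In form: [fingers, dx, dy, dz, rx, ry, rz, fingers, dx, dy, dz, rx, ry, rz, ...]. A call has 1 to 20 rows; each row is the pose to reach, as a shift and turn from the pose commanded when the call began, along the tool's axes at that moment; what a row does not reach only later rows make up. The controller multiplies each number of a shift by 20 cm and each number of a turn by 45 degrees. A row lasts 1/12 s, in which the tool goes at most 41.7 mm and 7.16 degrees, less where a joint would pass 70% of its speed; a pose out of reach is approached as far as the arm can. A call with a number of a shift or a turn outside -1 to 1 is refused whole. A call with a gripper value outside its range is refused whole. The fingers move at their own pace and stop on an object; "squeeze" is the grip in N (left out, the last holds). Time passes only in rows, so rows that repeat a pose let the fingers close. It gives the time, the measured TCP pose, the force and the opening at its end, in the units of the state.
- observe(): the state, without advancing time (a new reading comes with each control period).
- capture(name): name is "scene" or "top"; returns (picture, depth): 480x640x3 uint8, red, green, blue; 480x640 float32, m along the optical axis (not along the pixel's ray), 0 where there is no reading.
- calibration(name): a dict with "camera_matrix" (3x3 intrinsics, pixels), "D" ([k1, k2, p1, p2, k3] as OpenCV has them; the pictures are not rectified), "T" (4x4, takes a point from camera to world coordinates). Camera axes: x right, y down, z forward; pixel columns grow to the right and rows downward; lengths in m; the calibration is good to about 2 mm. A picture is of the moment at which its call begins. calibration takes no time and is no camera call.
- hand_in(): hands the job in, once; it reports no verdict.
The state is a dict: "clock": time; "q": joint angles; "joint_velocities": joint speeds; "joint_torque": joint torques, N m; "tool_pos": TCP position; "tcp_rot": TCP orientation; "contact_force": force on the tool from outside, world axes, zero at the start; "moment": the same for the moment, N m; "finger_gap": finger opening in m.
Only numpy, scipy, OpenCV 4.12 (cv2) and the standard library are available. Lean on these libraries where they do the work, as an engineer would, in place of code of your own. Each camera call takes 0.05 s, during which the arm holds its last target.

## Working session

There is one attempt and no reset: what is moved stays moved. The work goes in short steps, Python scripts to look and compute and a tool call to move; the robot and the scene stay as the last step left them, time stands still between calls to the robot, and variables do not carry over. Pictures are saved under pics/ and viewed, and the job is handed in when it is done.

Besides the shell and the picture viewer there is one more tool, called after ">>>" by a JSON object that holds its "method" and its "body", one argument or row to a line. arm_command: Moves the arm, as the interface text tells. Its arguments: {"type":"object","properties":{"plan":{"type":"array"},"squeeze":{"type":"number"}},"required":["plan"]}

```bash
mkdir -p pics; ls; python3 - <<'E'
from cell import *
import cv2,numpy as np
for n in("scene","top"):
    p,d=capture(n); cv2.imwrite(f"pics/{n}0.png",p[...,::-1]); np.save(f"pics/{n}0.npy",d)
    c=calibration(n); print(n,c)
print(observe())
E
```

```text
pics
scene {'camera_matrix': array([[443.50520238,   0.        , 327.20483953],
       [  0.        , 443.50520238, 242.35453813],
       [  0.        ,   0.        ,   1.        ]]), 'D': array([0.00427713, 0.        , 0.        , 0.        , 0.        ]), 'T': array([[-0.41142376, -0.71421629,  0.5662381 ,  0.07125839],
       [-0.91143806,  0.32011739, -0.25846763,  0.4816681 ],
       [ 0.00333913, -0.62243068, -0.78266781,  0.74422406],
       [ 0.        ,  0.        ,  0.        ,  1.        ]])}
top {'camera_matrix': array([[453.92114308,   0.        , 313.27676355],
       [  0.        , 453.92114308, 236.76515094],
       [  0.        ,   0.        ,   1.        ]]), 'D': array([-0.02676865,  0.        ,  0.        ,  0.        ,  0.        ]), 'T': array([[ 0.12767193, -0.96681967,  0.22126819,  0.35764704],
       [-0.99181537, -0.12412468,  0.02992207,  0.24508271],
       [-0.0014644 , -0.2232774 , -0.97475384,  0.88772173],
       [ 0.        ,  0.        ,  0.        ,  1.        ]])}
{'clock': 0.1, 'q': array([-1.12802656e+00,  4.23786468e-01,  1.63060299e+00, -1.04761817e-05,
        1.08861324e+00, -1.89781034e-02]), 'joint_velocities': array([ 0.00028541,  0.00180178, -0.00129942,  0.00207477, -0.00018315,
        0.00067625]), 'joint_torque': array([-4.30365926e-04, -5.58420289e+01, -2.82445157e+01, -9.63549633e-05,
        2.95674472e-03, -1.69180885e-05]), 'tool_pos': array([ 0.27837324, -0.55930434,  0.40401365]), 'tcp_rot': array([ 9.73465988e-01,  2.28830666e-01, -1.52811548e-04, -6.88279464e-04]), 'contact_force': array([ 0.51667553, -0.89252964, -1.35410829]), 'moment': array([0.01083386, 0.04145226, 0.04617648]), 'finger_gap': 0.08576475643421162}
```

View pics/scene0.png

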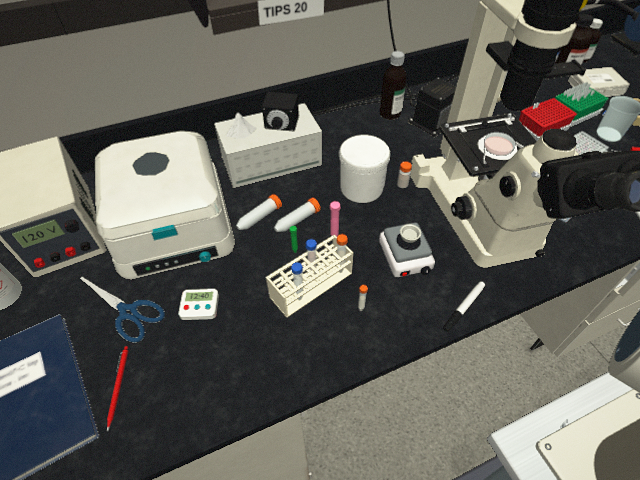

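View pics/top0.png

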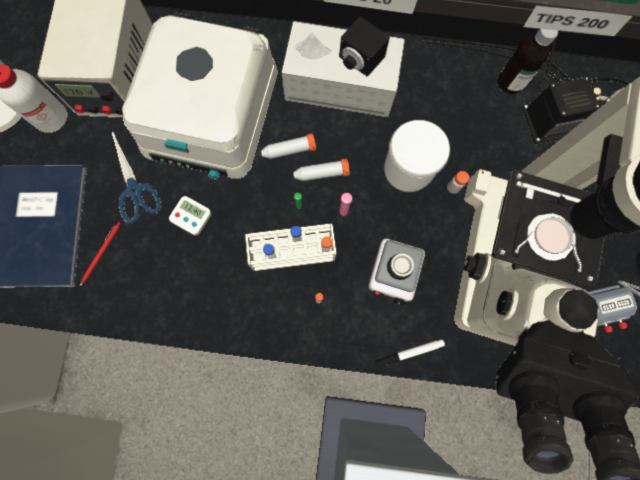

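Orange-capped candidates in the top view:
- Tube in the rack at (327,242).
- Small free-standing look-alike in front of the rack at (319,297).
- Two big tubes lying down at (290,146) and (322,169).
- Vial at (459,181), a bystander.

The green (298,200) and pink (346,203) ones are to be left. The one in the rack fits the description, because it stands in a rack hole and is larger than the one at (319,297). I'll confirm this in enlarged crops.

```bash
python3 - <<'E'
import cv2,numpy as np
t=cv2.imread("pics/top0.png");s=cv2.imread("pics/scene0.png")
cv2.imwrite("pics/c1.png",cv2.resize(t[180:320,235:435],None,fx=4,fy=4,interpolation=cv2.INTER_CUBIC))
cv2.imwrite("pics/c2.png",cv2.resize(s[190:320,255:445],None,fx=4,fy=4,interpolation=cv2.INTER_CUBIC))
E
```

```text
(no output)
```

View pics/c1.png

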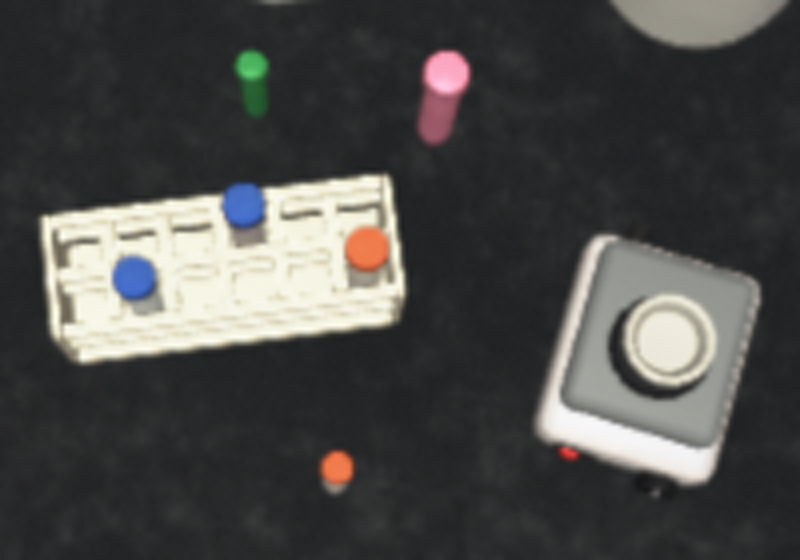

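View pics/c2.png

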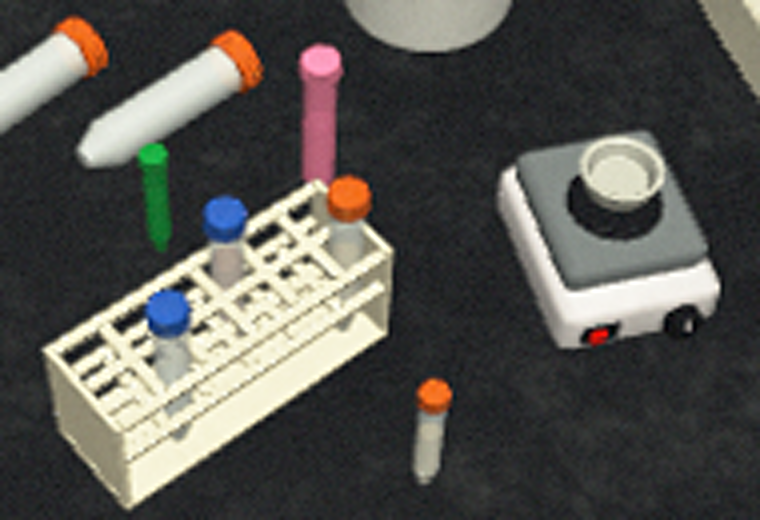

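```bash
cat > h.py <<'E'
import cv2,numpy as np
from cell import *
def plane(n,u,v,z):
    c=calibration(n);K,D,T=c["camera_matrix"],c["D"],c["T"]
    p=cv2.undistortPoints(np.array([[[u,v]]],float),K,D)[0,0]
    r=T[:3,:3]@[p[0],p[1],1];o=T[:3,3];return o+r*(z-o[2])/r[2]
def pt(n,d,u,v):
    c=calibration(n);p=cv2.undistortPoints(np.array([[[u,v]]],float),c["camera_matrix"],c["D"])[0,0]
    z=d[int(round(v)),int(round(u))];return (c["T"]@[p[0]*z,p[1]*z,z,1])[:3]
E
python3 - <<'E'
from h import *
np.set_printoptions(precision=4,suppress=True)
d=np.load("pics/top0.npy");s=np.load("pics/scene0.npy")
o=lambda x,y:(235+(x-1.5)/4,180+(y-1.5)/4)
o2=lambda x,y:(255+(x-1.5)/4,190+(y-1.5)/4)
for nm,p,z in(("orange",(367,249),.113),("blueL",(134,277),.113),("blueR",(243,205),.113),("rim",(669,341),.081),("floor",(666,341),.072),("small",(337,467),.07),("pink",(446,73),.1)):
    print(nm,plane("top",*o(*p),z),pt("top",d,*o(*p)))
for nm,p,z in(("orange",(349,188),.113),("rim",(622,171),.081),("floor",(622,176),.072),("blueR",(224,208),.113),("pink",(321,62),.1)):
    print(nm,plane("scene",*o2(*p),z),pt("scene",s,*o2(*p)))
print("rack top corners",[plane("top",*o(*p),.072)[:2] for p in((43,215),(388,177),(402,300),(65,335))])
for nm,uv in(("jar",(417,150)),("vial",(461,178)),("scopebase",(480,200))): print(nm,pt("top",d,*uv))
E
```

```text
orange [0.5273 0.245  0.113 ] [0.5274 0.245  0.113 ]
blueL [0.502  0.3441 0.113 ] [0.5017 0.3438 0.1149]
blueR [0.54   0.3014 0.113 ] [0.5401 0.3014 0.1128]
rim [0.5096 0.1051 0.081 ] [0.5113 0.1035 0.072 ]
floor [0.5111 0.1049 0.072 ] [0.511  0.105  0.0728]
small [0.4357 0.2462 0.07  ] [0.435  0.2462 0.0776]
pink [0.6159 0.2193 0.1   ] [0.6132 0.2196 0.1084]
orange [0.5292 0.2431 0.113 ] [0.5279 0.2438 0.1148]
rim [0.5077 0.1051 0.081 ] [0.5141 0.0996 0.0712]
floor [0.5108 0.1017 0.072 ] [0.5109 0.1017 0.072 ]
blueR [0.5418 0.3001 0.113 ] [0.5413 0.3003 0.1137]
pink [0.6173 0.2161 0.1   ] [0.6117 0.2188 0.1066]
rack top corners [array([0.5332, 0.3954]), array([0.5715, 0.2395]), array([0.5147, 0.2263]), array([0.4791, 0.3765])]
jar [0.7189 0.1013 0.1148]
vial [0.696  0.0032 0.0637]
scopebase [ 0.6648 -0.0432  0.0404]
```

```bash
python3 - <<'E'
from h import *
P=[]
for n in("top","scene"):
    d=np.load(f"pics/{n}0.npy");c=calibration(n)
    v,u=np.mgrid[0:480,0:640];q=cv2.undistortPoints(np.stack([u,v],-1).reshape(-1,1,2).astype(float),c["camera_matrix"],c["D"])[:,0]
    z=d.ravel();m=z>0
    X=np.c_[q*z[:,None],z][m]@c["T"][:3,:3].T+c["T"][:3,3];P.append(X)
X=np.vstack(P)
xs=np.arange(0,.9,.05);ys=np.arange(.5,-.85,-.05)
print("y\\x  "+" ".join(f"{x:4.2f}" for x in xs))
for y in ys:
    r=[]
    for x in xs:
        m=(abs(X[:,0]-x-.025)<.025)&(abs(X[:,1]-y-.025)<.025)
        r.append(f"{int(1000*X[m,2].max()):4d}" if m.sum()>2 else "   .")
    print(f"{y:5.2f}"," ".join(r))
E
```

```text
y\x  0.00 0.05 0.10 0.15 0.20 0.25 0.30 0.35 0.40 0.45 0.50 0.55 0.60 0.65 0.70 0.75 0.80 0.85
 0.50 -887 -886 -889 -890 -888 -890    5    5    4    4   19   20   17  155  162  165  166  161
 0.45 -886 -886 -889 -887 -885 -890    4    5    4    4   16   19   46  157  162  162  164  162
 0.40 -888 -888 -888 -889 -887 -885    5    4    5    6    5    5    5  154  161  162  162  161
 0.35 -887 -890 -888 -888 -885 -888    5    5    5  115  116    5    5    5   32  458  441  422
 0.30 -888 -890 -891 -889 -885 -886    4    6    5  115  116   73   81   31   35  441  108  157
 0.25 -882 -889 -889 -885 -889 -889    5    5   80   73  116   74    5   34   36  441  108  169
 0.20 -888 -886 -884 -889 -886 -886    4    8   80    4  116   75  112   34   36  436  108  170
 0.15 -792    3    4   -7 -888 -889    5    4    4   39   31    4    5    4  112  426  108  169
 0.10   16  315  335   -5 -884 -888   17    4   27   83   83   56    4  122  122  434  106  107
 0.05  135   17  322  295 -886 -888   18   19   32   83   84   56    5  121  120  440    3    5
 0.00  136  137   15  290 -887  371  298   18
[... 886 characters left out ...]
  .   51   52   62    2   38
-0.50 -889 -888 -887 -890 -890 -888 -890 -888 -890 -891 -886   17   17   50   51   52    0    .
-0.55 -890 -888 -887 -891 -889 -888 -891 -890 -892 -888 -888   16   16   50   56   60    3    1
-0.60 -891 -890 -894    . -890 -886 -240 -211 -318 -482 -638   93   94   93   61   62    2    2
-0.65 -898    .    .    . -894 -890 -300 -250 -850 -889 -890   16   93   91   60   62    2    3
-0.70    .    .    .    . -895 -891 -400 -891    .    .    .    0   25    .   11   35   37   34
-0.75 -885 -889 -888 -889 -892 -890 -423 -891 -511    .    .    .    .    0   27   37   39   38
-0.80 -887 -888 -891 -890 -888 -888 -491 -892 -510    .    .    .    .   25   26   37   38   37
```

Top view confirms it. The orange-capped tube in the rack is at about (0.528, 0.244), top at 113 mm as expected. The cup is at about (0.510, 0.104), floor at 72 mm. The microscope, up to about 0.47 m, lies between the start and the rack, so I lift over it first.

>>> {"method": "arm_command", "body": {
  "plan": [0.6,0,0,-0.5,0,0,0,0.6,0,0,-1,0,0,0,0.6,0,0,-1,0,0,0,0.6,0,0,-1,0,0,0,0.6,0,0,-1,0,0,0,0.6,0.2,-0.12,-1,0,0,-0.15,0.6,0.4,-0.25,-1,0,0,-0.3,0.6,0.6,-0.38,-1,0,0,-0.45,0.6,0.8,-0.5,-1,0,0,-0.6,0.6,0.98,-0.63,-1,0,0,-0.75,0.6,0.98,-0.63,-1,0,0,-0.85,0.6,0.98,-0.63,-1,0,0,-0.85],
  "squeeze": 60
}}

```text
clock: 1.1
tool_pos: [0.3994, -0.3557, 0.6047]
tcp_rot: [0.843, 0.539, 0.001, -0.001]
contact_force: [0.6, -0.7, 0.1]
finger_gap: 0.0513
```

```bash
cat >> h.py <<'E'
from scipy.spatial.transform import Rotation as R
np.set_printoptions(precision=4,suppress=True)
def st():
    o=observe();r=R.from_quat(o["tcp_rot"]);M=r.as_matrix()
    print("t",round(o["clock"],2),"p",o["tool_pos"],"q",o["q"],"f",o["contact_force"],"gap",round(o["finger_gap"],4))
    print("tx",M[:,0],"ty",M[:,1],"tz",M[:,2],"yaw ty",np.degrees(np.arctan2(M[1,1],M[0,1])));return o,M
def to(w,g=None,yaw=None):  # shift needed in plan units
    o,M=st(); print("shift",M.T@(np.array(w)-o["tool_pos"])/.2)
E
python3 -c "
from h import *
to([.44,-.1,.66])"
```

```text
t 1.1 p [ 0.3994 -0.3557  0.6047] q [-0.7502  0.1139  1.5866  0.0015  1.4418 -0.3172] f [ 0.5851 -0.6978  0.0751] gap 0.0513
tx [0.4197 0.9076 0.0016] ty [ 0.9077 -0.4197 -0.0002] tz [ 0.0005  0.0016 -1.    ] yaw ty -24.81728333226792
shift [ 1.246  -0.3525 -0.2744]
```

>>> {"method": "arm_command", "body": {
  "plan": [0.6,0.1,0,-0.2,0,0,0,0.6,0.2,0,-0.3,0,0,-0.1,0.6,0.4,-0.1,-0.3,0,0,-0.2,0.6,0.6,-0.2,-0.3,0,0,-0.3,0.6,0.8,-0.25,-0.3,0,0,-0.4,0.6,1,-0.3,-0.3,0,0,-0.45,0.6,1,-0.3,-0.3,0,0,-0.45]
}}

```text
clock: 1.68
tool_pos: [0.4291, -0.1488, 0.6649]
tcp_rot: [0.736, 0.677, 0.001, -0.0]
contact_force: [-0.7, -0.9, 0.1]
finger_gap: 0.0512
```

```bash
python3 -c "
from h import *
to([.50,.04,.66])"
```

```text
t 1.68 p [ 0.4291 -0.1488  0.6649] q [-0.3605 -0.0536  1.6342  0.002   1.561  -0.2779] f [-0.7075 -0.946   0.1451] gap 0.0512
tx [0.0826 0.9966 0.0019] ty [ 0.9966 -0.0826  0.0005] tz [ 0.0007  0.0019 -1.    ] yaw ty -4.73765184114663
shift [0.9699 0.2756 0.0263]
```

>>> {"method": "arm_command", "body": {
  "plan": [0.6,0.2,0,0,0,0,-0.1,0.6,0.4,0,0,0,0,-0.2,0.6,0.6,0.05,0,0,0,-0.3,0.6,0.8,0.15,0,0,0,-0.41,0.6,1,0.27,0,0,0,-0.41,0.6,1,0.27,0,0,0,-0.41]
}}

```text
clock: 2.18
tool_pos: [0.5027, 0.0449, 0.6639]
tcp_rot: [0.619, 0.786, 0.0, -0.0]
contact_force: [-1.0, -1.0, 0.6]
finger_gap: 0.0513
```

```bash
python3 -c "
from h import *
to([.528,.2443,.47])"
```

```text
t 2.18 p [0.5027 0.0449 0.6639] q [ 0.0651  0.0367  1.5467  0.0013  1.5582 -0.1714] f [-1.0013 -1.0202  0.5751] gap 0.0513
tx [-0.2343  0.9722  0.0012] ty [0.9722 0.2343 0.0002] tz [-0.0001  0.0013 -1.    ] yaw ty 13.54955248192273
shift [0.9385 0.3563 0.9708]
```

>>> {"method": "arm_command", "body": {
  "plan": [0.6,0.2,0.1,0,0,0,0,0.6,0.4,0.2,0,0,0,0,0.6,0.6,0.3,0.2,0,0,0,0.6,0.8,0.356,0.4,0,0,0,0.6,0.94,0.356,0.6,0,0,0,0.6,0.94,0.356,0.8,0,0,0,0.6,0.94,0.356,0.97,0,0,0,0.6,0.94,0.356,0.97,0,0,0,0.6,0.94,0.356,0.97,0,0,0]
}}

```text
clock: 2.93
tool_pos: [0.5247, 0.2404, 0.4637]
tcp_rot: [0.62, 0.785, -0.005, -0.003]
contact_force: [-0.8, 0.1, -0.1]
finger_gap: 0.0513
```

```bash
python3 - <<'E'
from h import *
to([.528,.2443,.30])
for n in("top","scene"):
    p,d=capture(n); cv2.imwrite(f"pics/{n}1.png",p[...,::-1])
E
```

```text
t 2.93 p [0.5247 0.2404 0.4637] q [ 0.4091  0.2922  1.6789 -0.0002  1.1827  0.1753] f [-0.7898  0.0788 -0.1364] gap 0.0513
tx [-0.2317  0.9728 -0.0023] ty [ 0.9727  0.2317 -0.012 ] tz [-0.0112 -0.005  -0.9999] yaw ty 13.39596426648481
shift [0.017  0.0306 0.8181]
```

View pics/scene1.png

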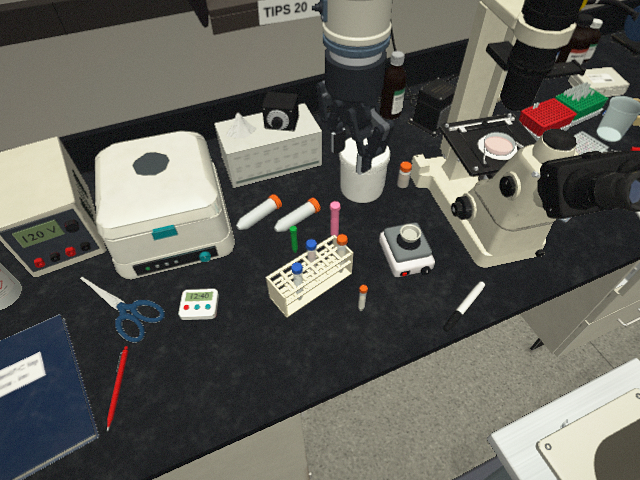

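The scene view shows the gripper above and behind the rack at (355,135), with nothing disturbed. I go down partway and re-measure.

>>> {"method": "arm_command", "body": {
  "plan": [0.55,0,0,0.2,0,0,0,0.55,0,0,0.4,0,0,0,0.55,0,0,0.6,0,0,0,0.55,0,0,0.75,0,0,0,0.55,0,0,0.75,0,0,0,0.55,0,0,0.75,0,0,0,0.55,0,0,0.75,0,0,0]
}}

```text
clock: 3.62
tool_pos: [0.5278, 0.2411, 0.324]
tcp_rot: [0.62, 0.785, 0.002, 0.001]
contact_force: [-1.1, 0.8, 0.5]
finger_gap: 0.0468
```

```bash
python3 - <<'E'
from h import *
to([.528,.2443,.258])
for n in("top","scene"):
    p,d=capture(n); cv2.imwrite(f"pics/{n}2.png",p[...,::-1])
    a=p[150:320,230:430] if n=="top" else p[150:320,255:455]
    cv2.imwrite(f"pics/{n}2c.png",cv2.resize(a[...,::-1],None,fx=4,fy=4,interpolation=cv2.INTER_CUBIC)[:600])
to([.528,.2443,.258])
E
```

```text
t 3.62 p [0.5278 0.2411 0.324 ] q [ 0.4079  0.4618  1.7882 -0.0001  0.8865  0.1748] f [-1.0711  0.82    0.5077] gap 0.0468
tx [-0.2311  0.9729  0.0008] ty [0.9729 0.2311 0.005 ] tz [ 0.0047  0.0019 -1.    ] yaw ty 13.361806668848464
shift [0.0153 0.0029 0.3302]
t 3.72 p [0.5275 0.2412 0.3241] q [ 0.4084  0.4612  1.7889 -0.0001  0.8857  0.1749] f [-1.4828  1.3993  0.8553] gap 0.0467
tx [-0.2315  0.9728  0.001 ] ty [0.9728 0.2315 0.0057] tz [ 0.0053  0.0022 -1.    ] yaw ty 13.383822364189394
shift [0.014  0.0043 0.3307]
```

View pics/scene2c.png

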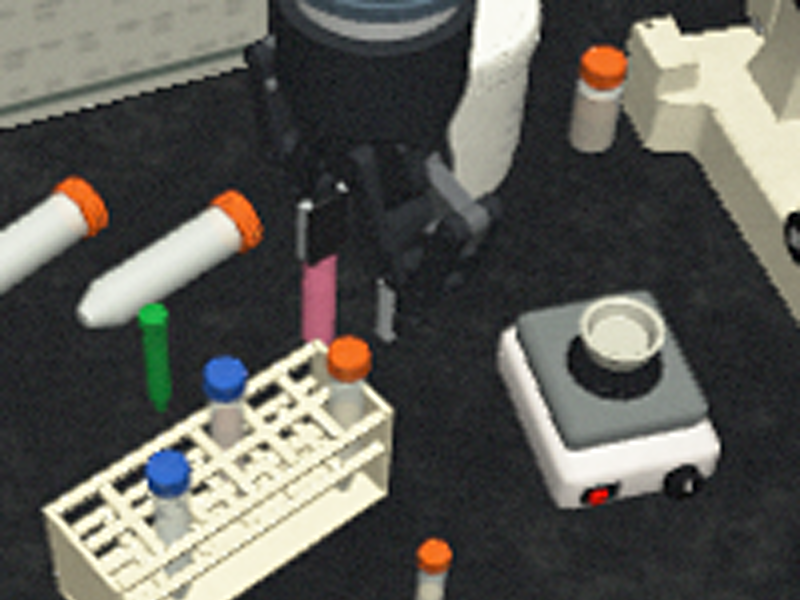

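View pics/top2c.png

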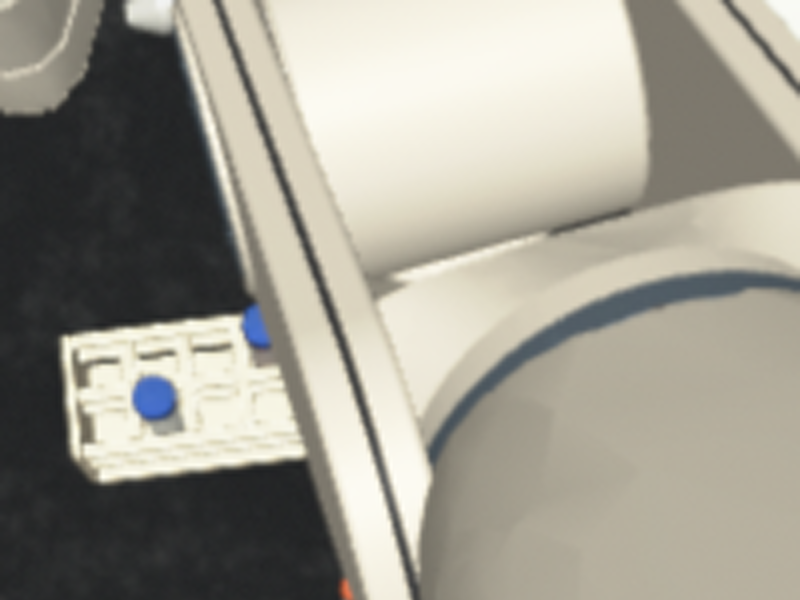

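The fingers hang above and behind the orange cap in the scene crop (348,358); the measured position is 3 mm short in y. I correct that, go down to the cap and close.

>>> {"method": "arm_command", "body": {
  "plan": [0.55,0.015,0.003,0.1,0,0,0,0.55,0.015,0.003,0.2,0,0,0,0.55,0.015,0.003,0.28,0,0,0,0.55,0.015,0.003,0.33,0,0,0,0.55,0.015,0.003,0.33,0,0,0,0.55,0.015,0.003,0.33,0,0,0,0.55,0.015,0.003,0.33,0,0,0]
}}

```text
clock: 4.3
tool_pos: [0.5266, 0.2443, 0.2562]
tcp_rot: [0.62, 0.785, 0.001, 0.001]
contact_force: [-0.2, -0.2, -0.2]
finger_gap: 0.047
```

```bash
python3 - <<'E'
from h import *
to([.528,.2443,.258])
p,d=capture("scene"); a=p[190:290,285:405]
cv2.imwrite(f"pics/scene3c.png",cv2.resize(a[...,::-1],None,fx=6,fy=6,interpolation=cv2.INTER_CUBIC)[:600])
E
```

```text
t 4.3 p [0.5266 0.2443 0.2562] q [0.4139 0.5646 1.8148 0.     0.7598 0.1798] f [-0.2256 -0.1869 -0.2355] gap 0.047
tx [-0.2319  0.9727  0.0004] ty [0.9727 0.2319 0.0024] tz [ 0.0022  0.001  -1.    ] yaw ty 13.409417511258317
shift [-0.0016  0.0068 -0.0088]
```

View pics/scene3c.png

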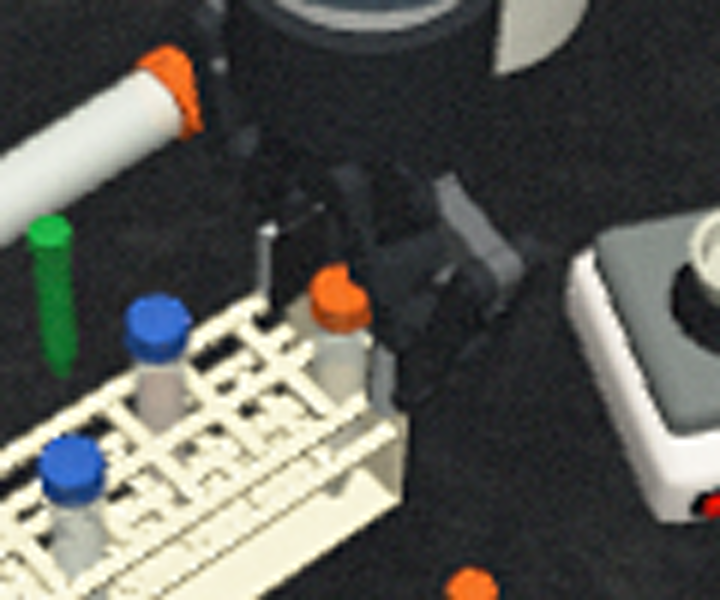

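The cap at (340,295) in the crop sits between the two pads. I close the gripper.

>>> {"method": "arm_command", "body": {
  "plan": [0.1,0,0.003,0,0,0,0,0.1,0,0.003,0,0,0,0,0.1,0,0.003,0,0,0,0,0.1,0,0.003,0,0,0,0,0.1,0,0.003,0,0,0,0,0.1,0,0.003,0,0,0,0,0.1,0,0.003,0,0,0,0]
}}

```text
clock: 4.93
tool_pos: [0.5269, 0.2443, 0.2556]
tcp_rot: [0.62, 0.785, 0.001, 0.0]
contact_force: [0.1, -0.2, 5.6]
finger_gap: 0.0184
```

```bash
python3 - <<'E'
from h import *
to([.528,.2443,.258])
E
```

```text
t 4.93 p [0.5269 0.2443 0.2556] q [0.4137 0.5661 1.814  0.     0.7599 0.1796] f [ 0.0796 -0.241   5.572 ] gap 0.0184
tx [-0.2319  0.9727  0.0003] ty [0.9727 0.2319 0.0016] tz [ 0.0015  0.0007 -1.    ] yaw ty 13.408588116918768
shift [-0.0014  0.0051 -0.0119]
```

>>> {"method": "arm_command", "body": {
  "plan": [0.1,0,0,-0.05,0,0,0,0.1,0,0,-0.1,0,0,0,0.1,0,0,-0.15,0,0,0,0.1,0,0,-0.2,0,0,0,0.1,0,0,-0.25,0,0,0,0.1,0,0,-0.3,0,0,0,0.1,0,0,-0.35,0,0,0,0.1,0,0,-0.4,0,0,0,0.1,0,0,-0.45,0,0,0,0.1,0,0,-0.5,0,0,0,0.1,0,0,-0.5,0,0,0,0.1,0,0,-0.5,0,0,0,0.1,0,0,-0.5,0,0,0]
}}

```text
clock: 6.02
tool_pos: [0.5263, 0.2441, 0.3545]
tcp_rot: [0.62, 0.785, -0.0, -0.0]
contact_force: [-0.6, -0.0, -0.5]
finger_gap: 0.0185
```

```bash
python3 - <<'E'
from h import *
to([.510,.1035,.36])
p,d=capture("scene"); np.save("pics/s4.npy",d);cv2.imwrite("pics/scene4.png",p[...,::-1])
a=p[130:290,285:445]
cv2.imwrite(f"pics/scene4c.png",cv2.resize(a[...,::-1],None,fx=3.75,fy=3.75,interpolation=cv2.INTER_CUBIC)[:600])
E
```

```text
t 6.02 p [0.5263 0.2441 0.3545] q [0.4137 0.4208 1.7686 0.     0.9527 0.1796] f [-0.634  -0.037  -0.5353] gap 0.0185
tx [-0.2319  0.9727 -0.0001] ty [ 0.9727  0.2319 -0.0005] tz [-0.0005 -0.0002 -1.    ] yaw ty 13.409719160561199
shift [-0.6648 -0.2425 -0.0275]
```

View pics/scene4c.png

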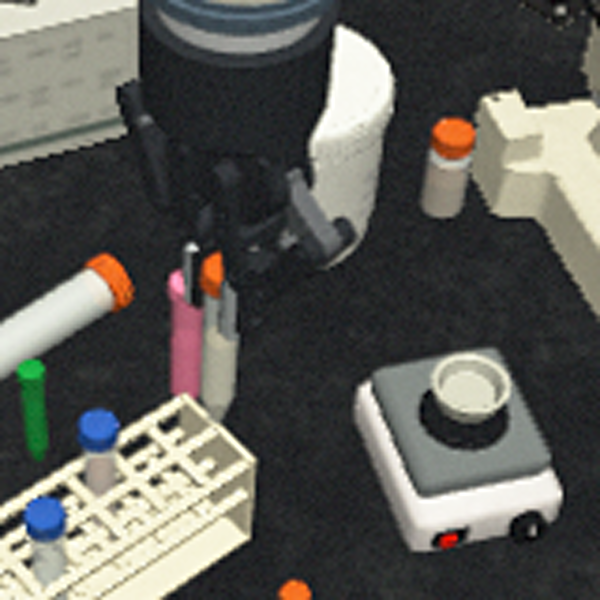

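```bash
python3 - <<'E'
from h import *
c=calibration("scene");Ti=np.linalg.inv(c["T"])
pts=np.array([[.528,.2443,z] for z in(.104,.15,.2,.212)])
X=pts@Ti[:3,:3].T+Ti[:3,3]
u=cv2.projectPoints(X,np.zeros(3),np.zeros(3),c["camera_matrix"],c["D"])[0][:,0]
print((u-[285,130])*3.75+1.4)
p=cv2.imread("pics/scene4.png")[190:250,320:360]
cv2.imwrite("pics/s4z.png",cv2.resize(p,None,fx=10,fy=10,interpolation=cv2.INTER_CUBIC))
E
```

```text
[[212.9301 415.2289]
 [215.6985 354.2276]
 [219.0118 281.2395]
 [219.8595 262.5673]]
```

View pics/s4z.png

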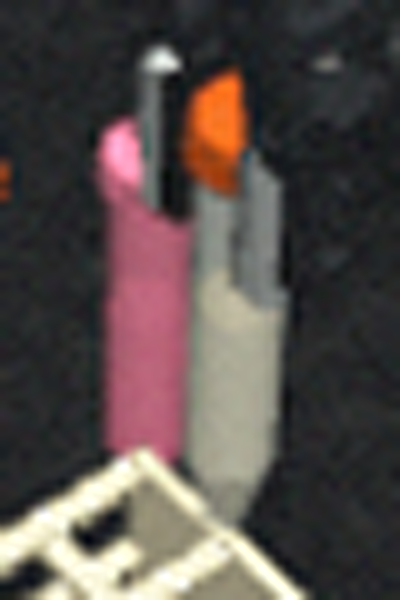

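The tube hangs upright and clear of the rack, foot at about (343,242) in the full picture. It matches the predicted vertical tube within 1–2 px. The blue tubes stand undisturbed. Next I move it over the cup.

>>> {"method": "arm_command", "body": {
  "plan": [0.1,-0.06,-0.02,-0.04,0,0,0,0.1,-0.16,-0.06,-0.05,0,0,0,0.1,-0.26,-0.1,-0.05,0,0,0,0.1,-0.36,-0.14,-0.05,0,0,0,0.1,-0.46,-0.18,-0.05,0,0,0,0.1,-0.56,-0.22,-0.05,0,0,0,0.1,-0.63,-0.24,-0.05,0,0,0,0.1,-0.662,-0.244,-0.05,0,0,0,0.1,-0.662,-0.244,-0.05,0,0,0,0.1,-0.662,-0.244,-0.05,0,0,0,0.1,-0.662,-0.244,-0.05,0,0,0]
}}

```text
clock: 6.98
tool_pos: [0.5099, 0.1045, 0.3648]
tcp_rot: [0.62, 0.785, 0.0, -0.0]
contact_force: [0.2, 0.9, -1.3]
finger_gap: 0.0183
```

```bash
python3 - <<'E'
from h import *
to([.5095,.104,.324])
p,d=capture("scene"); np.save("pics/s5.npy",d);cv2.imwrite("pics/scene5.png",p[...,::-1])
p=p[170:290,340:460,::-1]
cv2.imwrite("pics/s5z.png",cv2.resize(p,None,fx=5,fy=5,interpolation=cv2.INTER_CUBIC))
c=calibration("scene");Ti=np.linalg.inv(c["T"])
pts=np.array([[.5095,.104,z] for z in(.072,.081,.114,.21)])
u=cv2.projectPoints(pts@Ti[:3,:3].T+Ti[:3,3],np.zeros(3),np.zeros(3),c["camera_matrix"],c["D"])[0][:,0]
print((u-[340,170])*5+2)
E
```

```text
t 6.98 p [0.5099 0.1045 0.3648] q [ 0.1792  0.3248  1.8917  0.0002  0.925  -0.0552] f [ 0.1649  0.8694 -1.3275] gap 0.0183
tx [-0.2321  0.9727  0.0002] ty [0.9727 0.2321 0.0001] tz [ 0.0001  0.0002 -1.    ] yaw ty 13.420631356811594
shift [-0.0019 -0.0025  0.2038]
[[349.2771 324.3842]
 [352.7053 309.6975]
 [365.7695 253.735 ]
 [408.8198  69.3916]]
```

View pics/s5z.png

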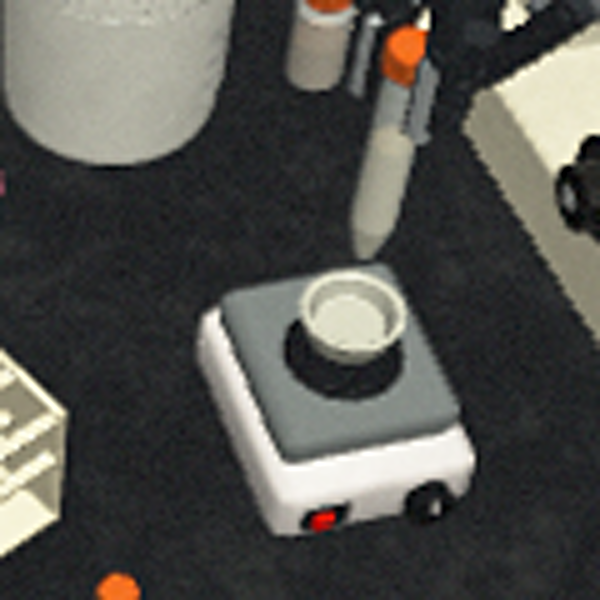

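The foot (367,255) and rim centre (353,309) lie within 1 px of where an upright, centred tube should project. I lower it.

>>> {"method": "arm_command", "body": {
  "plan": [0.1,0,0,0.04,0,0,0,0.1,0,0,0.08,0,0,0,0.1,0,0,0.12,0,0,0,0.1,0,0,0.15,0,0,0,0.1,0,0,0.18,0,0,0,0.1,0,0,0.2,0,0,0,0.1,0,0,0.21,0,0,0,0.1,0,0,0.21,0,0,0]
}}

```text
clock: 7.7
tool_pos: [0.5098, 0.104, 0.3224]
tcp_rot: [0.62, 0.785, -0.0, -0.0]
contact_force: [-1.0, -0.2, 3.1]
finger_gap: 0.0183
```

```bash
python3 - <<'E'
from h import *
to([.5095,.104,.314])
E
```

```text
t 7.7 p [0.5098 0.104  0.3224] q [ 0.1784  0.3889  1.9196 -0.      0.8337 -0.0555] f [-1.0136 -0.2225  3.052 ] gap 0.0183
tx [-0.2318  0.9728  0.    ] ty [ 0.9728  0.2318 -0.0007] tz [-0.0007 -0.0001 -1.    ] yaw ty 13.406008466969414
shift [ 0.0001 -0.0013  0.0418]
```

The foot touches the cup floor at 3 N, exactly at the predicted height. I press 8 mm plus a little more.

>>> {"method": "arm_command", "body": {
  "plan": [0.1,0,0,0.01,0,0,0,0.1,0,0,0.02,0,0,0,0.1,0,0,0.03,0,0,0,0.1,0,0,0.04,0,0,0,0.1,0,0,0.045,0,0,0,0.1,0,0,0.045,0,0,0,0.1,0,0,0.045,0,0,0]
}}

```text
clock: 8.28
tool_pos: [0.5102, 0.1041, 0.3146]
tcp_rot: [0.62, 0.785, 0.001, 0.001]
contact_force: [-1.5, 0.3, 7.7]
finger_gap: 0.0183
```

```bash
python3 - <<'E'
from h import *
to([.5095,.104,.314])
E
```

```text
t 8.28 p [0.5102 0.1041 0.3146] q [ 0.1785  0.4015  1.9237  0.      0.8146 -0.0556] f [-1.4676  0.3137  7.6956] gap 0.0183
tx [-0.2319  0.9727 -0.0001] ty [0.9727 0.2319 0.0018] tz [ 0.0018  0.0003 -1.    ] yaw ty 13.408685567278107
shift [ 0.0002 -0.0034  0.0028]
```

>>> {"method": "arm_command", "body": {
  "plan": [0.1,0,0,0.008,0,0,0,0.1,0,0,0.016,0,0,0,0.1,0,0,0.02,0,0,0,0.1,0,0,0.02,0,0,0,0.1,0,0,0.02,0,0,0,0.1,0,0,0.02,0,0,0]
}}

```text
clock: 8.78
tool_pos: [0.5117, 0.1043, 0.314]
tcp_rot: [0.62, 0.785, 0.003, 0.002]
contact_force: [-5.9, -1.3, 37.1]
finger_gap: 0.0189
```

```bash
python3 - <<'E'
from h import *
to([.5095,.104,.314])
p,d=capture("scene");cv2.imwrite("pics/scene6.png",p[...,::-1])
p=p[170:290,340:460,::-1]
cv2.imwrite("pics/s6z.png",cv2.resize(p,None,fx=5,fy=5,interpolation=cv2.INTER_CUBIC))
E
```

```text
t 8.78 p [0.5117 0.1043 0.314 ] q [ 0.1783  0.4034  1.9223 -0.      0.8085 -0.0556] f [-5.8979 -1.2945 37.142 ] gap 0.0189
tx [-0.2318  0.9728 -0.0004] ty [0.9727 0.2318 0.0074] tz [ 0.0073  0.0013 -1.    ] yaw ty 13.4054521979611
shift [ 0.0009 -0.011  -0.0001]
```

View pics/s6z.png

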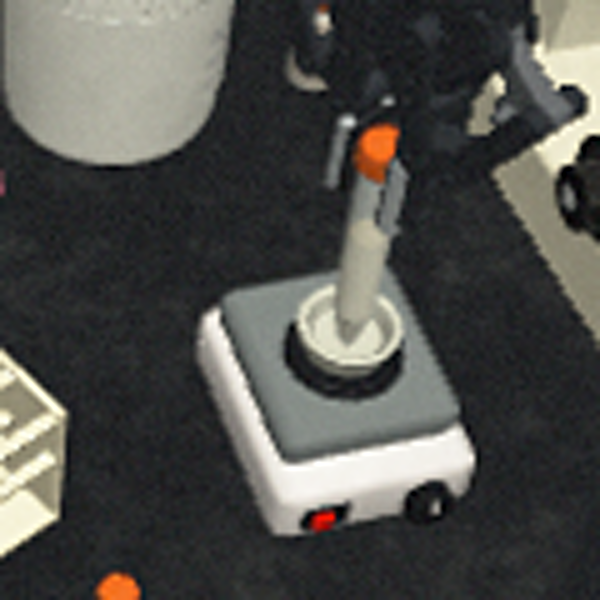

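The cup (350,330) is pressed down with the foot centred in it. The reading is 37 N, hard on the stop, held for about 0.4 s. I ease off slightly, hold a moment, then lift.

>>> {"method": "arm_command", "body": {
  "plan": [0.1,0,0,-0.006,0,0,0,0.1,0,0,-0.006,0,0,0,0.1,0,0,-0.006,0,0,0,0.1,0,0,-0.006,0,0,0,0.1,0,0,-0.006,0,0,0]
}}

```text
clock: 9.25
tool_pos: [0.5111, 0.1043, 0.3142]
tcp_rot: [0.62, 0.785, 0.002, 0.002]
contact_force: [-4.7, -1.6, 29.7]
finger_gap: 0.0186
```

>>> {"method": "arm_command", "body": {
  "plan": [0.1,0,0,-0.04,0,0,0,0.1,0,0,-0.1,0,0,0,0.1,0,0,-0.18,0,0,0,0.1,0,0,-0.3,0,0,0,0.1,0,0,-0.42,0,0,0,0.1,0,0,-0.54,0,0,0,0.1,0,0,-0.66,0,0,0,0.1,0,0,-0.78,0,0,0,0.1,0,0,-0.88,0,0,0,0.1,0,0,-0.94,0,0,0,0.1,0,0,-0.94,0,0,0,0.1,0,0,-0.94,0,0,0]
}}

```text
clock: 10.25
tool_pos: [0.5097, 0.104, 0.499]
tcp_rot: [0.62, 0.785, 0.001, 0.0]
contact_force: [-0.7, 0.1, -1.3]
finger_gap: 0.0186
```

```bash
python3 - <<'E'
from h import *
st()
p,d=capture("scene");cv2.imwrite("pics/scene7.png",p[...,::-1])
E
```

```text
t 10.25 p [0.5097 0.104  0.499 ] q [ 0.1784  0.1644  1.7615  0.      1.2144 -0.0556] f [-0.6844  0.061  -1.2539] gap 0.0186
tx [-0.2319  0.9727 -0.    ] ty [0.9727 0.2319 0.0013] tz [ 0.0013  0.0003 -1.    ] yaw ty 13.407087727298032
```

View pics/scene7.png

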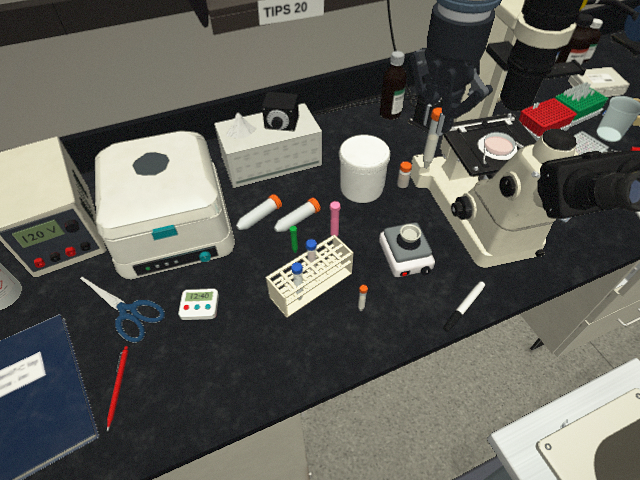

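The tube is off the mixer, at (433,135), and still upright; the cup is up again and the blue tubes stand. I tip the tube outward 45°, in the jaw plane so gravity can't swing it.

>>> {"method": "arm_command", "body": {
  "plan": [0.1,0.1,0,0,-0.05,0,0,0.1,0.2,0,0,-0.12,0,0,0.1,0.2,0,0,-0.2,0,0,0.1,0.2,0,0,-0.28,0,0,0.1,0.2,0,0,-0.36,0,0,0.1,0.2,0,0,-0.44,0,0,0.1,0.2,0,0,-0.52,0,0,0.1,0.2,0,0,-0.6,0,0,0.1,0.2,0,0,-0.68,0,0,0.1,0.2,0,0,-0.76,0,0,0.1,0.2,0,0,-0.84,0,0,0.1,0.2,0,0,-0.9,0,0,0.1,0.2,0,0,-0.96,0,0,0.1,0.2,0,0,-1,0,0,0.1,0.2,0,0,-1,0,0,0.1,0.2,0,0,-1,0,0,0.1,0.2,0,0,-1,0,0,0.1,0.2,0,0,-1,0,0]
}}

```text
clock: 11.8
tool_pos: [0.5005, 0.143, 0.4985]
tcp_rot: [0.573, 0.725, 0.3, 0.237]
contact_force: [-1.0, -0.3, -0.2]
finger_gap: 0.018
```

```bash
python3 - <<'E'
from h import *
o,M=st();print("mid est",o["tool_pos"]+M[:,2]*.196,o["joint_velocities"])
for n in("scene","top"):
    p,d=capture(n);cv2.imwrite(f"pics/{n}8.png",p[...,::-1])
E
```

```text
t 11.8 p [0.5005 0.143  0.4985] q [ 0.2598  0.0552  1.9783 -0.0572  0.3247  0.0724] f [-0.9819 -0.3043 -0.2197] gap 0.018
tx [-0.2319  0.9727 -0.    ] ty [0.6887 0.1642 0.7062] tz [ 0.6869  0.1637 -0.708 ] yaw ty 13.408907734866794
mid est [0.6352 0.175  0.3598] [ 0.0001 -0.0027 -0.0032  0.0009 -0.0037  0.0012]
```

View pics/scene8.png

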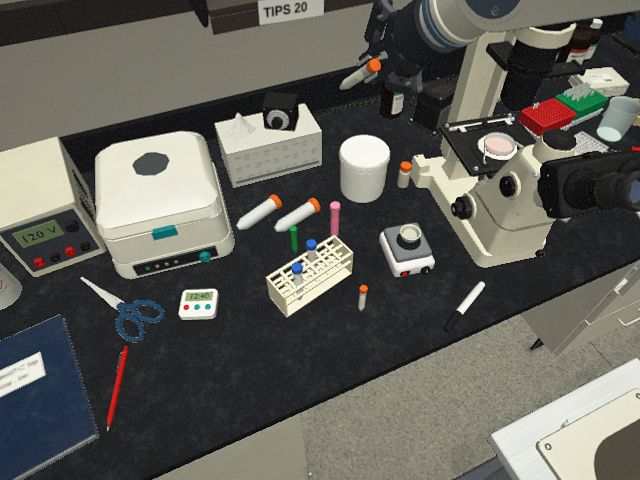

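View pics/top8.png

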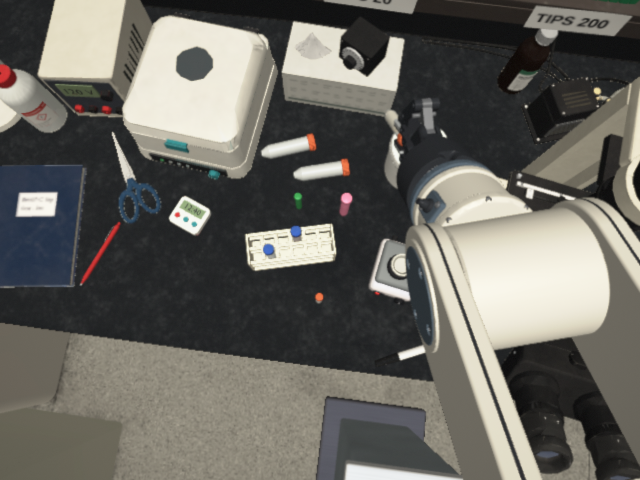

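The tube is held slanted in the gripper (cap at (374,66), foot end at (343,86) in the scene view). The rack, blue tubes, mixer and bystanders are unchanged. I check the slant by depth.

```bash
python3 - <<'E'
from h import *
p,d=capture("scene")
a=pt("scene",d,346,84);b=pt("scene",d,364,74);c=pt("scene",d,373,67);print(a,b,c)
for v in(b-a,c-a): print(np.degrees(np.arccos(v[2]/np.linalg.norm(v))))
o,M=st();print(o["joint_velocities"])
E
```

```text
[0.649  0.186  0.3414] [0.6085 0.177  0.3788] [0.5925 0.1719 0.3973]
47.962674769546624
46.14095748245731
t 11.95 p [0.5006 0.143  0.4989] q [ 0.2598  0.0548  1.9781 -0.0572  0.3244  0.0725] f [-0.444   0.2244 -0.3508] gap 0.0184
tx [-0.2319  0.9727  0.    ] ty [0.6881 0.164  0.7068] tz [ 0.6875  0.1639 -0.7074] yaw ty 13.40641957317596
[ 0.0021 -0.0034 -0.0007  0.0004 -0.0029  0.0002]
```

```bash
python3 -c "
from cell import *
print(hand_in())"
```

```text
the job is handed in; nothing more can be done
None
```

I lifted the orange-capped tube upright out of the rack and pressed its foot into the mixer cup. I then lifted it off and tipped it outward, and handed the job in at about 12 s with the tube held slanted and still. The hand-in reports no verdict.

- **Press:** the cup was held hard on its stop for about 0.8 s at 30–37 N. That is well above the 8.5 N needed, but under the 40 N and 120 N limits.
- **Final pose:** depth measurements put the slant at 46–48°, against 45° from the tool pose, with the cap end up. The tube's middle is about 0.36 m above the worktop, the joints were nearly still, and the finger gap was 18 mm.
- **Surroundings:** in the last pictures the cup is up, the blue tubes stand in their holes, and the timer, vial and other things in view have not moved. The arm partly hid the jar and marker in the top view only; the scene view showed both unmoved. I judged all of this by eye and did not re-measure their positions.
- **Disagreements:** the two cameras differed by 2–3 mm on the cup and tube positions, so I used averages. The 18 mm gap is also less than the 20.4 mm cap, so the pads probably close slightly askew on it. The grip showed no slip.

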